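# Clamp up a laminated mallet head with a one-hand bar clamp

## Task

On the workbench a one-hand bar clamp is screwed down on its side on a plywood gluing board, with one beech half of a small mallet head standing in its jaws; stand the matching loose half (not the lower offcut) next to it on the board between the jaws, ends level, then pump the clamp's trigger until the two halves are gripped firmly face to face. Squeeze with a moderate hand so the beech is not dented, let go of everything so that the clamp holds by itself, and leave the offcut, the mallet, the chisel and the glue bottle alone.

Things in the scene. Friction and masses are not known exactly. Their poses are not given: they have to be found in the camera images.
- clamp: Bar clamp on its side (28 mm thick, z 13 to 41 mm), screwed to a fixed plywood board 320 x 250 mm, 12 mm thick. Root: board, steel bar, fixed jaw. Origin at bench level on the bar's centre line, in the plane of the fixed pad's face. x: along the bar to the sliding jaw and free end (+256 mm), y: to the jaw tips (+95 mm), z up. Board: x -50 to 270, y -128 to 122 mm. Handle and trigger on the -y side.
- jaw (a joint): Opening between the pad faces, m (0 to 0.110; starts 0.076 to 0.090): the sliding pad's face is at this x of the clamp. Jaw, handle and trigger move as one and the ratchet only closes: pushed along by the handle (up to 10 N) or 3 to 5 mm per full squeeze. Under load up to 2 mm falls back at each release, so several are needed. Two gripped halves: about 9 N per mm of closing, from near 60 mm.
- trigger (a joint): Trigger angle, rad: 0 let go (light spring, 1.3 to 2.5 N at the grip), 0.27 fully squeezed. About 4 times the squeeze reaches the pads, if both fingers press alike. Repeated squeezes of 18, 22, 25 N settle at 43, 58, 66 N held by the pads. Firm is over 40 N on both pads; over 110 N at any time (repeated squeezes well over 30 N) dents the beech.
- handle_grip (a point): On the handle's back (clamp +x) face at mid-grip: 75 mm from the bar's centre line (clamp y = -75 mm), 64 mm beyond the sliding pad's face in x, 27 mm above the bench (15 above the board). The handle is 22 mm thick in x, z 13 to 41 mm, straight from y = -15 to -109 mm.
- trigger_grip (a point): On the black trigger's front (clamp -x) face opposite handle_grip: 64 mm apart let go, 41 mm fully squeezed; once firm a 22 N squeeze stalls part-way, at 45 to 46 mm. Trigger 12 mm thick, z 16 to 38 mm, to y = -115 mm, bowed, leaning 0.13 rad either way. Take handle and trigger together from above, fingers closing along the clamp's x. Nothing stands within 30 mm outside them.
- pad_fixed: Rubber pad of the fixed jaw, 34 mm along y, 26 mm high, 9 mm thick, centred at clamp y = +78 mm. Origin at the centre of its face, 27 mm above the bench. Gives 1 mm per 18 N.
- pad_moving: The same rubber pad on the sliding jaw. Origin at the centre of its face, 27 mm above the bench.
- half_a: Beech half of the mallet head already standing on the board at the fixed pad: block 30 (x) x 66 (y) x 36 (z) mm, about 55 g, loose. Origin: centre of its underside. Its x axis points along the clamp's x (within 0.06 rad), its 66 mm length along the clamp's y.
- half_b: The matching loose beech half, 30 (x) x 66 (y) x 36 (z) mm, standing on the bench to one side of the board, any yaw. Origin: centre of its underside. It goes on the board (12 mm up) beside half_a on the sliding-jaw side (+x), 66 x 36 mm faces meeting. It can be held by its 66 mm ends: over 30 mm is free beyond each end in the clamp.
- offcut: Bystander: lower beech offcut, 40 x 62 x 18 mm, on the other side of the clamp from half_b. Origin: centre of its underside.
- mallet: Bystander: wooden mallet lying at the back, head 85 x 130 x 60 mm, dark handle. Origin: under the middle of the head.
- chisel: Bystander: chisel with a yellow and black handle, 260 mm long, lying at the left. Origin: on the bench under the handle's front end.
- glue: Bystander: white glue bottle, 60 mm across, 160 mm tall, standing at the back right. Origin: centre of its underside.

How it is judged:
On the way, in this order (a step that is already met when the one before it is completed fails the run):
1. the loose half stands on the board between the jaws beside the first, roughly level with it, and has been let go (x of half_b in the frame of clamp between 0.035 and 0.085 m and y of half_b in the frame of half_a between -0.012 and 0.012 m and height (world z) of half_b below 0.016 m and contact force between the fingers and half_b below 0.1 N), for 0.2 s.
2. the trigger is being squeezed (over 0.1 rad) while both pads press on the halves with more than 40 N (contact force between pad_moving and half_b above 40 N and contact force between pad_fixed and half_a above 40 N and value of joint trigger above 0.1 rad), for 0.1 s.
At the end, for the whole second after the job is handed in: Each pad presses on its half with more than 40 N; the halves stand on the board (within 5 mm of it) face to face: centres 26 to 33 mm apart, parallel and upright within 0.08 rad, ends level within 6 mm; the trigger is let go (under 0.06 rad); the halves are at rest (contact force between pad_moving and half_b above 40 N and contact force between pad_fixed and half_a above 40 N and x of half_b in the frame of half_a between 0.026 and 0.033 m and y of half_b in the frame of half_a between -0.006 and 0.006 m and angle between the y axis of half_a and the y axis of half_b, either way round below 0.08 rad and angle between each of half_a, half_b's own z axis and vertical below 0.08 rad and height (world z) of each of half_a, half_b below 0.017 m and value of joint trigger below 0.06 rad and linear speed of each of half_a, half_b below 0.01 m/s); the robot touches nothing.
It fails at once if the beech was dented: a pad pressed on a half with more than 110 N (contact force between pad_moving and half_b above 110 N or contact force between pad_fixed and half_a above 110 N).
It fails at once if a bystander was disturbed: moved more than 25 mm (distance of any of offcut, mallet, chisel, glue from where it was at the start of the episode above 0.025 m).
It also fails if it takes over 69 s, if anything falls off the work surface, if the arm or the gripper's body presses on something with over 40 N, if the wrist force passes 120 N, or if a joint passes its speed limit or range.

## Robot

A 7-joint arm with a two-finger parallel gripper is mounted at the origin on the work surface. World frame = base frame: x ahead of the robot, y to its left, z up, the work surface at z = 0. Lengths are in m, angles in rad, forces in N, time in s.
With the tool pointing down it reaches from about 0.425 to 0.95 m from the base axis. Payload 16.7 kg.
Tool frame: the origin (TCP) lies on the mounting face of the last link; the fingertips stand 199 mm ahead of it and the grasp point (between the pads) lies 180 mm ahead of it; z points along the fingers, y is the line along which they close (so a half turn about z gives the same grasp; the last joint's range is limited). The gripper opens to 94 mm and grips with 3 to 60 N. Pads are 16 mm wide; open, the fingers measure 119 mm over their backs; the gripper's body (75 mm by 177 mm) begins 78 mm behind the grasp point.
Start: joints at [-1.427, 0.426, 0.074, 1.606, -0.034, 1.111, -0.067], TCP at [0.195, 0.646, 0.405] pointing down, gripper open.
Joint ranges: [-2.85, 2.85], [-0.5, 2.14], [-1.23, 1.37], [0.21, 2.46], [-1.02, 4.16], [0.16, 2.05], [-2.73, 2.73]. Speed limits (rad/s): [1.89, 1.89, 2.39, 2.39, 3.01, 3.01, 3.01].

## Interface

Orientations are given as a unit quaternion [w, x, y, z].
In Python, from workcell import manip gives the robot as it stands.
- The arm moves only by the tool carry_out, never from a script. Its argument "moves" is a list of rows, each an object with "linear": the shift along the tool's x, y, z in m, a list of three; "turn": the turn about the tool's z in rad. In form: [{"linear": [dx, dy, dz], "turn": turn}, ...]. A call has 1 to 10 rows; each row shifts and turns the commanded pose from where the row before left it, along the tool's axes as they then stand; what a row does not reach is not made up. A row lasts 1/10 s, in which the tool goes at most 50 mm and 8.59 degrees, less where a joint would pass 70% of its speed; a pose out of reach is approached as far as the arm can. A call with a gripper value outside its range is refused whole. "gripper" is the finger opening in m, from 0 to 0.094, set as the call begins (left out, the last holds). The fingers move at their own pace and stop on an object; "newtons" is the grip in N (left out, the last holds). Time passes only in rows, so rows that do not move let the fingers close. It gives the time, the measured TCP pose, the force, the opening and the grip force at its end, in the units of the state.
- manip.get_obs(): the state, without advancing time (a new reading comes with each control period).
- manip.capture(name): name is "scene" or "top"; returns the picture (384x512x3 uint8, red, green, blue); there is no depth.
- manip.calibration(name): a dict with "K" (3x3 intrinsics, pixels), "xyz" and "rotation" of the camera in the world. Camera axes: x right, y up, looking along -z (the intrinsics and any distortion apply to the point x, -y, -z); pixel columns grow to the right and rows downward; lengths in m; the calibration is good to about 2 mm. A picture is of the moment at which its call begins. calibration takes no time and is no camera call.
- manip.job_done(): hands the job in; it is judged then, once.
Trained networks look in the newest picture that a camera, given by its name, has taken for a name from the list of things; names that differ only in an ending like _2 or _b are one class to them, and where a whole thing is asked for, a point or a joint stands for the part that bears it (a point fixed in the world has none). Each returns a list of dicts, best first, with "score" (0 to 1); they miss things now and then, are a little off and sometimes report something else, mostly with a low value. They report only what shows in the picture. A call takes as long as a camera call.
- manip.boxes_of(camera, query): "location" ([x, y, z] in m, in world coordinates, good to about 4 mm: the middle of the surface that is visible of it).
The state is a dict: "time_s": time; "joint_pos": joint angles; "joint_velocities": joint speeds; "joint_efforts": joint torques, N m; "ee_pos": TCP position; "orientation": TCP orientation; "contact_force": force on the tool from outside, world axes, zero at the start; "ft_torque": the same for the moment, N m; "finger_gap": finger opening in m; "gripper_force": force on a finger pad.
Only numpy, scipy, OpenCV 4.12 (cv2) and the standard library are available. Lean on these libraries where they do the work, as an engineer would, in place of code of your own. Each camera call takes 0.05 s, during which the arm holds its last target. There are 200 camera calls.

## Working session

There is one attempt and no reset: what is moved stays moved. The work goes in short steps, Python scripts to look and compute and a tool call to move; the robot and the scene stay as the last step left them, time stands still between calls to the robot, and variables do not carry over. Pictures are saved under pics/ and viewed, at most 10 in all, crops included, and the job is handed in when it is done.

Besides the shell and the picture viewer there is one more tool, called after "Request:" as name(argument=value, ...), one argument or row to a line, values as JSON. carry_out: Moves the arm, as the interface text tells. Its arguments: {"type":"object","properties":{"moves":{"type":"array","items":{"type":"object","properties":{"linear":{"type":"array","items":{"type":"number"}},"turn":{"type":"number"}}}},"gripper":{"type":"number"},"newtons":{"type":"number"}},"required":["moves"]}

```bash
mkdir -p pics; python3 - <<'E'
from workcell import manip
import cv2
for c in ("scene","top"):
    im=manip.capture(c); cv2.imwrite(f"pics/{c}0.png",im[:,:,::-1])
    k=manip.calibration(c); print(c,k)
    for q in ("half_b","half_a","clamp","handle_grip","trigger_grip","pad_fixed","pad_moving","offcut"):
        try: print(c,q,[(round(d['score'],2),[round(float(v),3) for v in d['location']]) for d in manip.boxes_of(c,q)][:3])
        except Exception as e: print(q,e)
print(manip.get_obs())
E
```

```text
scene {'K': array([[348.10265302,   0.        , 249.36343227],
       [  0.        , 348.10265302, 190.33674932],
       [  0.        ,   0.        ,   1.        ]]), 'xyz': array([ 0.87495719, -0.30966518,  0.81663911]), 'rotation': array([0.89715134, 0.26373209, 0.09366729, 0.34174741])}
scene half_b [(0.84, [0.616, 0.058, 0.05]), (0.82, [0.582, -0.329, 0.037])]
scene half_a [(0.84, [0.616, 0.058, 0.05]), (0.82, [0.582, -0.329, 0.037])]
scene clamp [(0.9, [0.537, -0.053, 0.012]), (0.56, [0.778, -0.243, 0.107])]
scene handle_grip [(0.87, [0.528, -0.035, 0.037])]
scene trigger_grip [(0.69, [0.473, -0.004, 0.038])]
scene pad_fixed []
scene pad_moving [(0.5, [0.609, -0.014, 0.04]), (0.4, [0.474, -0.009, 0.04])]
scene offcut [(0.75, [0.574, 0.297, 0.017])]
top {'K': array([[389.18284142,   0.        , 254.59333899],
       [  0.        , 389.18284142, 188.47630678],
       [  0.        ,   0.        ,   1.        ]]), 'xyz': array([0.34365792, 0.06208522, 1.09042412]), 'rotation': array([ 0.70509436,  0.07092896, -0.0657387 , -0.70248804])}
top half_b [(0.79, [0.569, -0.324, 0.034]), (0
[... 454 characters left out ...]
650944,  0.42605096,  0.07391438,  1.60603838, -0.03408475,
        1.11077308, -0.06709273]), 'joint_velocities': array([ 0.00125805,  0.00096036, -0.00129832,  0.00097216,  0.00012951,
        0.00032099, -0.0017768 ]), 'joint_efforts': array([-7.12319234e-04, -9.35481906e+01,  3.66303429e+00, -4.54562616e+01,
       -4.90213337e-02,  1.26925597e-02,  1.07923978e-05]), 'ee_pos': array([0.1954885 , 0.64602715, 0.404683  ]), 'orientation': array([-8.37055276e-06,  1.46394452e-01,  9.89226296e-01, -4.75161739e-06]), 'contact_force': array([0.86598475, 1.35589283, 0.86821481]), 'ft_torque': array([-0.01080827,  0.02010872, -0.00311184]), 'gripper_force': 0.0, 'finger_gap': 0.09362979061990809}
```

View pictures.

View pics/scene0.png

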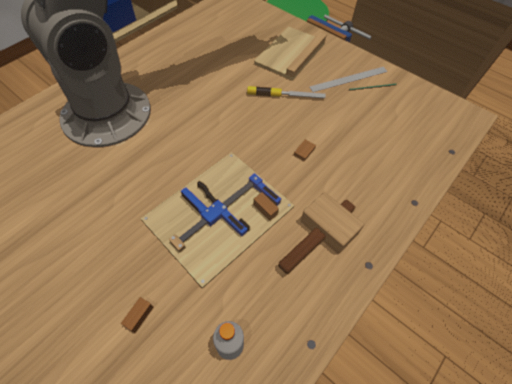

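View pics/top0.png

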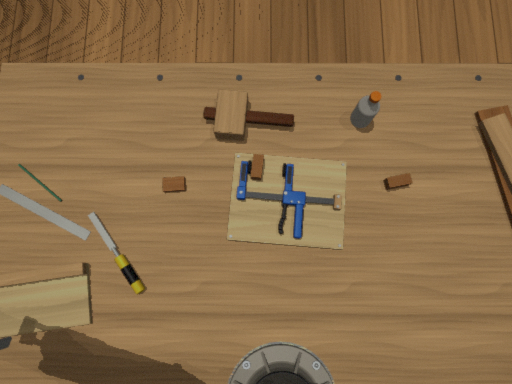

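```bash
python3 - <<'E'
import cv2,numpy as np
t=cv2.imread("pics/top0.png"); s=cv2.imread("pics/scene0.png")
def crop(im,x,y,w,h,k,n): cv2.imwrite(n,cv2.resize(im[y:y+h,x:x+w],None,fx=k,fy=k,interpolation=cv2.INTER_CUBIC))
crop(t,222,146,130,98,6,"pics/tc.png"); crop(s,138,148,160,135,5*0.9,"pics/sc.png")
for n,im,p in (("b top",t,(398,181)),("a top",t,(257,163)),("b sc",s,(136,316)),("a sc",s,(264,202)),("bench t",t,(420,200)),("board t",t,(335,225)),("bench s",s,(100,250)),("board s",s,(200,265)),("off",t,(174,184))):
    print(n,cv2.cvtColor(im[p[1]-1:p[1]+2,p[0]-1:p[0]+2],cv2.COLOR_BGR2HSV).reshape(-1,3).mean(0).round())
E
```

```text
b top [ 14. 158. 122.]
a top [ 14. 160. 127.]
b sc [ 14. 154. 140.]
a sc [ 14. 147. 140.]
bench t [ 16. 121. 146.]
board t [ 20.  99. 166.]
bench s [ 16. 112. 172.]
board s [ 21.  85. 190.]
off [ 14. 156. 128.]
```

View pics/tc.png

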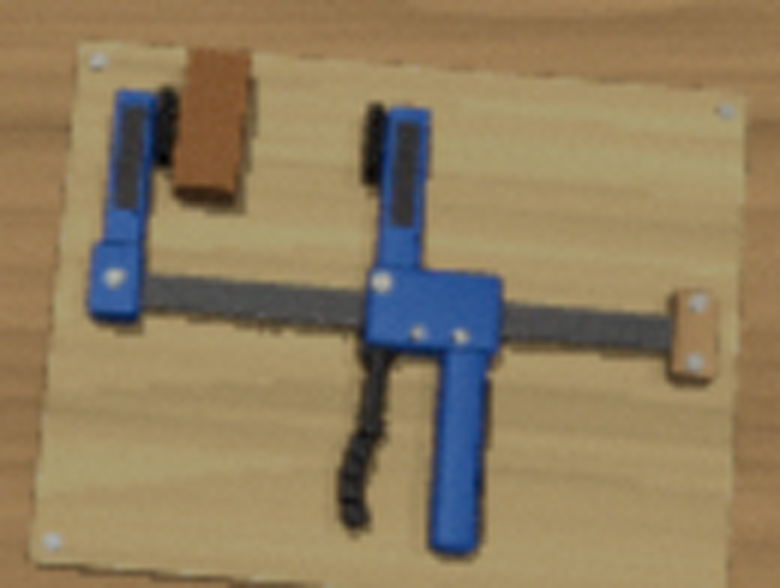

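View pics/sc.png

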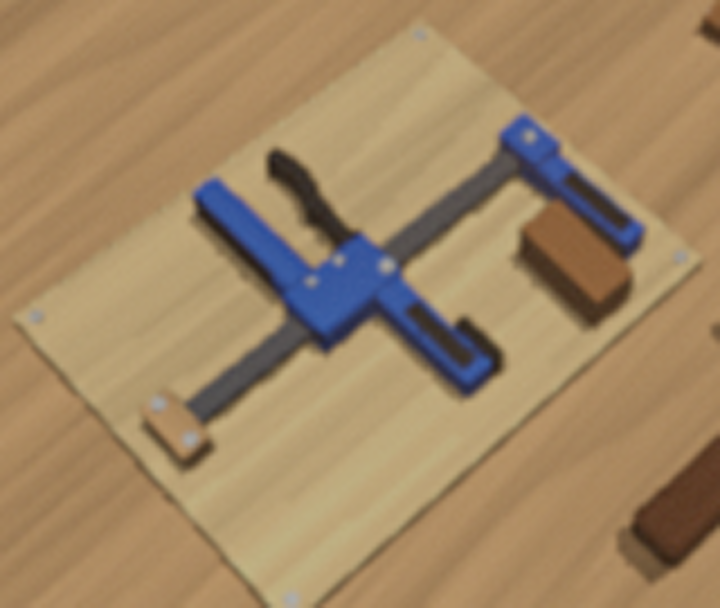

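```bash
cat > h.py <<'E'
import cv2,numpy as np
from scipy.optimize import least_squares,minimize
from scipy.spatial.transform import Rotation as R
from workcell import manip
C={c:manip.calibration(c) for c in ("scene","top")}
def proj(c,P):
    k=C[c]; q=k["rotation"]; r=R.from_quat([q[1],q[2],q[3],q[0]])
    p=r.inv().apply(np.atleast_2d(P)-k["xyz"])*[1,-1,-1]
    p=p@k["K"].T; return p[:,:2]/p[:,2:]
def T(pose,P):  # pose x,y,yaw
    x,y,a=pose; P=np.atleast_2d(P); c,s=np.cos(a),np.sin(a)
    return np.c_[x+c*P[:,0]-s*P[:,1],y+s*P[:,0]+c*P[:,1],P[:,2]]
def box(lx,ly,z0,z1): return np.array([[i*lx/2,j*ly/2,z] for i in(-1,1) for j in(-1,1) for z in(z0,z1)])
def sil(c,pose,B,sh,S=8):
    m=np.zeros((sh[0]*S//2,sh[1]*S//2),np.uint8)
    h=cv2.convexHull(((proj(c,T(pose,B))+.5)*S/2-.5).astype(np.float32))
    cv2.fillConvexPoly(m,np.round(h*16).astype(np.int32),255,shift=4)
    return cv2.resize(m,(sh[1],sh[0]),interpolation=cv2.INTER_AREA)/255.
def mask(im,uv,r=28):
    h=cv2.cvtColor(im,cv2.COLOR_BGR2HSV).astype(int)
    m=((h[...,0]>=9)&(h[...,0]<=18)&((h[...,1]>=138)|(h[...,2]<115))&(h[...,2]>45)).astype(np.uint8)
    w=np.zeros_like(m); u,v=np.round(uv).astype(int); w[v-r:v+r,u-r:u+r]=1
    n,l,st,_=cv2.connectedComponentsWithStats(m*w,connectivity=4)
    return (l==1+np.argmax(st[1:,4])).astype(float)
def fit_block(ims,x,y,z0,dims=(.03,.066,.036),yaws=np.arange(0,np.pi,.26),cams=("scene","top")):
    ms={c:mask(ims[c],proj(c,[[x,y,z0+.02]])[0]) for c in cams}
    B=box(dims[0],dims[1],z0,z0+dims[2])
    f=lambda p:sum(((sil(c,p*[.01,.01,.1],B,ms[c].shape)-ms[c])**2).sum() for c in cams)
    best=min((minimize(f,[x*100,y*100,a*10],method="Nelder-Mead",options=dict(initial_simplex=[[x*100,y*100,a*10],[x*100+1,y*100,a*10],[x*100,y*100+1,a*10],[x*100,y*100,a*10+2]],maxiter=90)) for a in yaws),key=lambda r:r.fun)
    return best.x*[.01,.01,.1],best.fun,{c:ms[c].sum() for c in cams}
E
cat > fit.py <<'E'
from h import *
ims={c:cv2.imread(f"pics/{c}0.png") for c in C}
tc=lambda u,v:(np.array([u,v])+.5)/6-.5+[222,146]
sc=lambda u,v:(np.array([u,v])+.5)/4.5-.5+[138,148]
W=.012
pts=[("top",tc(80,42),(-.05,.122,W)),("top",tc(747,95),(.27,.122,W)),("top",tc(33,565),(-.05,-.128,W)),
("scene",sc(703,262),(-.05,.122,W)),("scene",sc(418,20),(-.05,-.128,W)),("scene",sc(15,320),(.27,-.128,W))]
def res(p): return np.concatenate([proj(c,T(p,P))[0]-uv for c,uv,P in pts])
r=least_squares(res,[.53,0.06,-1.65]); cl=r.x; print("clamp",cl.round(4),res(cl).round(1))
# jaw from handle centre line
def rj(p): 
    a=proj("top",T(cl,[p[0]+.053,p[1],.041]))[0]-tc(461,445); b=proj("scene",T(cl,[p[0]+.053,-.109,.041]))[0]-sc(207,186)
    return np.r_[a,b]
j=least_squares(rj,[.08,-.07]); print("jaw",j.x.round(4),j.fun.round(1))
J=j.x[0]
print("handle_grip",T(cl,[J+.064,-.075,.027]).round(4),"trig",T(cl,[J,-.075,.027]).round(4),"halfa nominal",T(cl,[.015,.078,.012]).round(4))
a=fit_block(ims,.609,.058,.012,yaws=(cl[2],)); b=fit_block(ims,.574,-.323,0)
print("a",a);print("b",b)
for c in C:
    for z0 in (-.01,0,.01): print(c,z0,fit_block(ims,*b[0][:2],z0,yaws=(b[0][2],),cams=(c,))[:2])
def inv(p): d=p[:2]-cl[:2];c,s=np.cos(cl[2]),np.sin(cl[2]);return np.array([c*d[0]+s*d[1],-s*d[0]+c*d[1]])
print("a in clamp",inv(a[0]).round(4),a[0][2]-cl[2])
E
python3 fit.py
```

```text
clamp [ 0.536   0.0861 -1.6461] [ 0.3 -0.4  0.6 -0.9  0.  -0.4  0.2 -1.2  0.3 -0.5 -1.  -0.5]
jaw [ 0.0866 -0.0621] [-0.  -0.  -1.1 -1.5]
handle_grip [[ 0.4499 -0.0585  0.027 ]] trig [[0.4547 0.0053 0.027 ]] halfa nominal [[0.6127 0.0652 0.012 ]]
a (array([ 0.61202121,  0.06330445, -1.69497784]), np.float64(71.50957324106113), {'scene': np.float64(423.0), 'top': np.float64(304.0)})
b (array([ 0.57576511, -0.3316333 ,  3.33109058]), np.float64(90.72865820838139), {'scene': np.float64(573.0), 'top': np.float64(369.0)})
scene -0.01 (array([ 0.57273588, -0.33207929,  3.33889375]), np.float64(32.04541330257593))
scene 0 (array([ 0.57637732, -0.33179274,  3.33325723]), np.float64(42.38259131103422))
scene 0.01 (array([ 0.58069128, -0.33185999,  3.30831273]), np.float64(56.61484044598232))
top -0.01 (array([ 0.57628264, -0.33336213,  3.3406958 ]), np.float64(31.613394848135332))
top 0 (array([ 0.57410068, -0.32983591,  3.34312411]), np.float64(30.925890042291424))
top 0.01 (array([ 0.57195035, -0.32620728,  3.35800227]), np.float64(31.412087658592846))
a in clamp [0.017  0.0775] -0.04885933281070387
```

Request:
carry_out(
  moves=[
    {"linear": [-0.036, -0.027, 0], "turn": 0},
    {"linear": [-0.036, -0.027, 0], "turn": 0},
    {"linear": [-0.036, -0.027, 0], "turn": 0},
    {"linear": [-0.036, -0.027, 0], "turn": 0},
    {"linear": [-0.036, -0.027, 0], "turn": 0},
    {"linear": [-0.036, -0.027, 0], "turn": 0},
    {"linear": [-0.036, -0.027, 0], "turn": 0},
    {"linear": [-0.036, -0.027, 0], "turn": 0},
    {"linear": [-0.036, -0.027, 0], "turn": 0},
    {"linear": [-0.036, -0.027, 0], "turn": 0},
  ],
  gripper=0.094,
  newtons=20,
)

```text
time_s: 1.9
ee_pos: [0.4626, 0.2817, 0.405]
orientation: [0.0, 0.146, 0.989, 0.0]
contact_force: [0.1, 0.7, -0.3]
finger_gap: 0.0942
gripper_force: 0.0
```

```bash
cat > go.py <<'E'
import sys,numpy as np
from workcell import manip
def st():
    o=manip.get_obs(); w,x,y,z=o["orientation"]
    ty=np.array([2*(x*y-w*z),1-2*(x*x+z*z)]); return o,np.arctan2(ty[1],ty[0])
if __name__=="__main__":  # args: x y z yaw_of_tool_y -> shift in present tool axes
    o,a=st(); t=[float(v) for v in sys.argv[1:]]; d=np.array(t[:3])-o["ee_pos"]
    Y=np.array([np.cos(a),np.sin(a)]); X=np.array([Y[1],-Y[0]])*-1  # z down: x = y x z
    print("t",round(o["time_s"],2),"pos",o["ee_pos"].round(4),"yaw",round(a,3),"j",o["joint_pos"].round(2),"F",o["contact_force"].round(1))
    print("tool shift",round(d[:2]@X,4),round(d[:2]@Y,4),round(-d[2],4),"turn",round(-((t[3]-a+np.pi)%(2*np.pi)-np.pi),3))
E
python3 go.py .576 -.332 .405 -1.38
```

```text
t 1.9 pos [0.4626 0.2817 0.405 ] yaw 1.277 j [-0.9   0.21  0.27  1.92 -0.06  1.02  0.68] F [ 0.1  0.7 -0.3]
tool shift -0.2862 -0.5546 0.0 turn 2.657
```

Request:
carry_out(
  moves=[
    {"linear": [-0.022, -0.04, 0]},
    {"linear": [-0.022, -0.04, 0]},
    {"linear": [-0.022, -0.04, 0]},
    {"linear": [-0.022, -0.04, 0]},
    {"linear": [-0.022, -0.04, 0]},
    {"linear": [-0.022, -0.04, 0]},
    {"linear": [-0.022, -0.04, 0]},
    {"linear": [-0.022, -0.04, 0]},
    {"linear": [-0.022, -0.04, 0]},
    {"linear": [-0.022, -0.04, 0]},
  ],
)

```text
$.moves[0]: bad value
```

Request:
carry_out(
  moves=[
    {"turn": 0.14, "linear": [-0.022, -0.04, 0]},
    {"turn": 0.14},
    {"turn": 0.14},
    {"turn": 0.14},
    {"turn": 0.14},
    {"turn": 0.14},
    {"turn": 0.14},
    {"turn": 0.14},
    {"turn": 0.14},
    {"turn": 0.14},
  ],
)

```text
$.moves[1]: bad value
```

Request:
carry_out(
  moves=[
    {"turn": 0.14},
    {"turn": 0.14},
    {"turn": 0.14},
    {"turn": 0.14},
    {"turn": 0.14},
    {"turn": 0.14},
    {"turn": 0.14},
    {"turn": 0.14},
    {"turn": 0.14},
    {"linear": [0, 0, 0]},
  ],
)

```text
$.moves[0]: bad value
```

```bash
python3 go.py .576 -.332 .405 -1.38
```

```text
t 1.9 pos [0.4626 0.2817 0.405 ] yaw 1.277 j [-0.9   0.21  0.27  1.92 -0.06  1.02  0.68] F [ 0.1  0.7 -0.3]
tool shift -0.2862 -0.5546 0.0 turn 2.657
```

Request:
carry_out(
  moves=[
    {"linear": [-0.022, -0.04, 0], "turn": 0},
    {"linear": [-0.022, -0.04, 0], "turn": 0},
    {"linear": [-0.022, -0.04, 0], "turn": 0},
    {"linear": [-0.022, -0.04, 0], "turn": 0},
    {"linear": [-0.022, -0.04, 0], "turn": 0},
    {"linear": [-0.022, -0.04, 0], "turn": 0},
    {"linear": [-0.022, -0.04, 0], "turn": 0},
    {"linear": [-0.022, -0.04, 0], "turn": 0},
    {"linear": [-0.022, -0.04, 0], "turn": 0},
    {"linear": [-0.022, -0.04, 0], "turn": 0},
  ],
)

```text
time_s: 2.9
ee_pos: [0.5567, -0.165, 0.405]
orientation: [0.0, 0.146, 0.989, 0.0]
contact_force: [1.0, 0.5, 0.2]
finger_gap: 0.0939
gripper_force: 0.0
```

Request:
carry_out(
  moves=[
    {"linear": [-0.022, -0.04, 0], "turn": 0},
    {"linear": [0, 0, 0], "turn": 0.14},
    {"linear": [0, 0, 0], "turn": 0.14},
    {"linear": [0, 0, 0], "turn": 0.14},
    {"linear": [0, 0, 0], "turn": 0.14},
    {"linear": [0, 0, 0], "turn": 0.14},
    {"linear": [0, 0, 0], "turn": 0.14},
    {"linear": [0, 0, 0], "turn": 0.14},
    {"linear": [0, 0, 0], "turn": 0.14},
    {"linear": [0, 0, 0], "turn": 0.14},
  ],
)

```text
time_s: 3.9
ee_pos: [0.566, -0.2078, 0.4048]
orientation: [0.0, 0.703, 0.711, 0.0]
contact_force: [0.3, 0.4, -0.8]
finger_gap: 0.0941
gripper_force: 0.0
```

Request:
carry_out(
  moves=[
    {"linear": [0, 0, 0], "turn": 0.14},
    {"linear": [0, 0, 0], "turn": 0.14},
    {"linear": [0, 0, 0], "turn": 0.14},
    {"linear": [0, 0, 0], "turn": 0.14},
    {"linear": [0, 0, 0], "turn": 0.14},
    {"linear": [0, 0, 0], "turn": 0.14},
    {"linear": [0, 0, 0], "turn": 0.14},
    {"linear": [0, 0, 0], "turn": 0.14},
    {"linear": [0, 0, 0], "turn": 0.14},
    {"linear": [0, 0, 0], "turn": 0.14},
  ],
)

```text
time_s: 4.9
ee_pos: [0.5661, -0.2077, 0.4048]
orientation: [-0.0, 0.996, 0.091, 0.0]
contact_force: [-0.4, 0.7, -0.3]
finger_gap: 0.0939
gripper_force: 0.0
```

```bash
python3 go.py .576 -.332 .405 -1.38
```

```text
t 4.9 pos [ 0.5661 -0.2077  0.4048] yaw -1.388 j [-0.59  0.58  1.2   1.82 -0.59  1.16 -0.59] F [-0.4  0.7 -0.3]
tool shift -0.0128 0.124 -0.0002 turn -0.008
```

Request:
carry_out(
  moves=[
    {"linear": [-0.003, 0.031, 0], "turn": 0},
    {"linear": [-0.003, 0.031, 0], "turn": 0},
    {"linear": [-0.003, 0.031, 0], "turn": 0},
    {"linear": [-0.004, 0.031, 0], "turn": 0},
    {"linear": [0, 0, 0.04], "turn": 0},
    {"linear": [0, 0, 0.04], "turn": 0},
    {"linear": [0, 0, 0.04], "turn": 0},
    {"linear": [0, 0, 0], "turn": 0},
  ],
)

```text
time_s: 5.7
ee_pos: [0.5756, -0.331, 0.2803]
orientation: [-0.002, 0.996, 0.094, -0.003]
contact_force: [-0.5, 1.5, 0.1]
finger_gap: 0.0938
gripper_force: 0.0
```

```bash
python3 go.py .576 -.332 .206 -1.38; python3 - <<'E'
from h import *
for c in C: cv2.imwrite(f"pics/{c}1.png",manip.capture(c)[:,:,::-1])
t=cv2.imread("pics/top1.png"); s=cv2.imread("pics/scene1.png")
f=lambda im,x,y:cv2.resize(im[y:y+100,x:x+80],None,fx=5,fy=5)
u=proj("scene",[[.576,-.332,.05]])[0].astype(int);v=proj("top",[[.576,-.332,.05]])[0].astype(int);print(u,v)
cv2.imwrite("pics/g1.png",np.hstack([f(s,u[0]-40,u[1]-50),f(t,v[0]-40,v[1]-50)]))
E
```

```text
t 5.7 pos [ 0.5756 -0.331   0.2803] yaw -1.383 j [-0.22  0.77  0.98  1.77 -0.74  1.03 -0.34] F [-0.5  1.5  0.1]
tool shift 0.0002 0.0011 0.0743 turn -0.003
[132 311] [401 178]
```

View pics/g1.png

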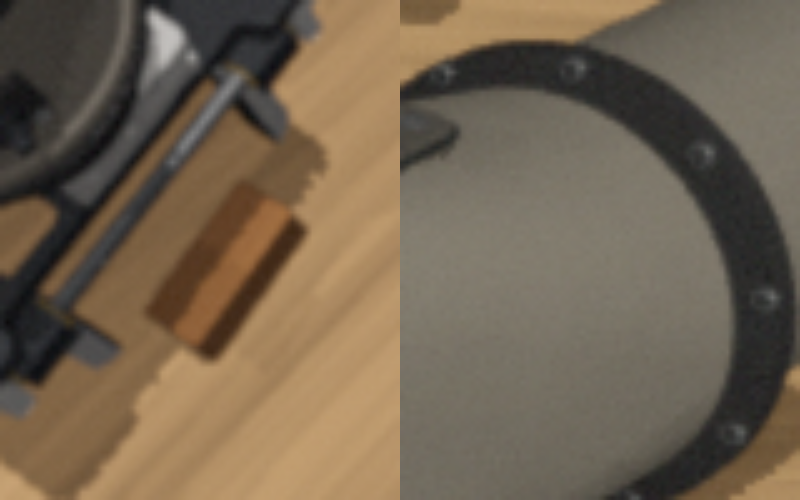

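Request:
carry_out(
  moves=[
    {"linear": [0, 0.001, 0.025], "turn": 0},
    {"linear": [0, 0, 0.025], "turn": 0},
    {"linear": [0, 0, 0.02], "turn": 0},
    {"linear": [0, 0, 0.004], "turn": 0},
    {"linear": [0, 0, 0], "turn": 0},
  ],
)

```text
time_s: 6.3
ee_pos: [0.5768, -0.3333, 0.2114]
orientation: [0.0, 0.996, 0.094, 0.0]
contact_force: [0.9, -0.0, -0.4]
finger_gap: 0.0943
gripper_force: 0.0
```

Request:
carry_out(
  moves=[
    {"linear": [0, 0, 0], "turn": 0},
    {"linear": [0, 0, 0], "turn": 0},
    {"linear": [0, 0, 0], "turn": 0},
    {"linear": [0, 0, 0], "turn": 0},
    {"linear": [0, 0, 0], "turn": 0},
  ],
  gripper=0.055,
  newtons=20,
)

```text
time_s: 6.8
ee_pos: [0.5767, -0.3332, 0.2111]
orientation: [0.0, 0.996, 0.094, 0.0]
contact_force: [-1.0, 1.0, 6.2]
finger_gap: 0.066
gripper_force: 20.0
```

Request:
carry_out(
  moves=[
    {"linear": [0, 0, -0.02], "turn": 0},
    {"linear": [0, 0, -0.03], "turn": 0},
    {"linear": [0, 0, -0.035], "turn": 0},
    {"linear": [0, 0, -0.03], "turn": 0},
    {"linear": [0, 0, 0], "turn": 0},
  ],
)

```text
time_s: 7.3
ee_pos: [0.5768, -0.3342, 0.3309]
orientation: [0.002, 0.996, 0.093, 0.002]
contact_force: [0.4, 0.1, -0.6]
finger_gap: 0.0653
gripper_force: 20.0
```

```bash
python3 go.py .609 .0265 .325 -.095
```

```text
t 7.3 pos [ 0.5768 -0.3342  0.3309] yaw -1.384 j [-0.25  0.72  1.03  1.73 -0.69  1.09 -0.37] F [ 0.4  0.1 -0.6]
tool shift 0.0987 -0.3484 0.0059 turn -1.289
```

Request:
carry_out(
  moves=[
    {"linear": [0.01, -0.035, 0], "turn": 0},
    {"linear": [0.01, -0.035, 0], "turn": 0},
    {"linear": [0.01, -0.035, 0], "turn": 0},
    {"linear": [0.01, -0.035, 0], "turn": 0},
    {"linear": [0.01, -0.035, 0], "turn": 0},
    {"linear": [0.01, -0.035, 0], "turn": 0},
    {"linear": [0.01, -0.035, 0], "turn": 0},
    {"linear": [0.01, -0.035, 0], "turn": 0},
    {"linear": [0.01, -0.035, 0], "turn": 0},
    {"linear": [0.01, -0.035, 0], "turn": 0},
  ],
)

```text
time_s: 8.3
ee_pos: [0.6093, 0.0309, 0.3262]
orientation: [-0.0, 0.996, 0.094, 0.0]
contact_force: [1.4, -0.5, 0.3]
finger_gap: 0.066
gripper_force: 20.0
```

Request:
carry_out(
  moves=[
    {"linear": [0, 0, 0], "turn": -0.13},
    {"linear": [0, 0, 0], "turn": -0.13},
    {"linear": [0, 0, 0], "turn": -0.13},
    {"linear": [0, 0, 0], "turn": -0.13},
    {"linear": [0, 0, 0], "turn": -0.13},
    {"linear": [0, 0, 0], "turn": -0.13},
    {"linear": [0, 0, 0], "turn": -0.13},
    {"linear": [0, 0, 0], "turn": -0.13},
    {"linear": [0, 0, 0], "turn": -0.13},
    {"linear": [0, 0, 0], "turn": -0.12},
  ],
)

```text
time_s: 9.3
ee_pos: [0.6093, 0.0291, 0.3262]
orientation: [0.0, 0.738, 0.675, -0.0]
contact_force: [-0.4, -0.4, 0.1]
finger_gap: 0.0659
gripper_force: 20.0
```

Request:
carry_out(
  moves=[
    {"linear": [0, 0, 0.03], "turn": 0},
    {"linear": [0, 0, 0.02], "turn": 0},
    {"linear": [0, 0, 0], "turn": 0},
  ],
)

```text
time_s: 9.6
ee_pos: [0.6086, 0.0293, 0.274]
orientation: [-0.001, 0.739, 0.673, -0.002]
contact_force: [0.2, 0.5, -0.9]
finger_gap: 0.066
gripper_force: 20.0
```

```bash
python3 go.py .609 .0265 .223 -.095;  python3 - <<'E'
from h import *
for c in C: cv2.imwrite(f"pics/{c}2.png",manip.capture(c)[:,:,::-1])
ims={c:cv2.imread(f"pics/{c}2.png") for c in C}
u=proj("scene",[[.609,.04,.05]])[0].astype(int);s=ims["scene"];t=ims["top"];v=proj("top",[[.609,.04,.05]])[0].astype(int)
f=lambda im,x,y:cv2.resize(im[y:y+100,x:x+80],None,fx=5,fy=5)
cv2.imwrite("pics/g2.png",np.hstack([f(s,u[0]-45,u[1]-50),f(t,v[0]-45,v[1]-50)])); print(u,v)
E
```

```text
t 9.6 pos [0.6086 0.0293 0.274 ] yaw -0.093 j [-0.71  0.58  0.75  1.9  -0.51  0.87  0.21] F [ 0.2  0.5 -0.9]
tool shift -0.0027 0.0007 0.051 turn 0.002
[258 207] [265 166]
```

View pics/g2.png

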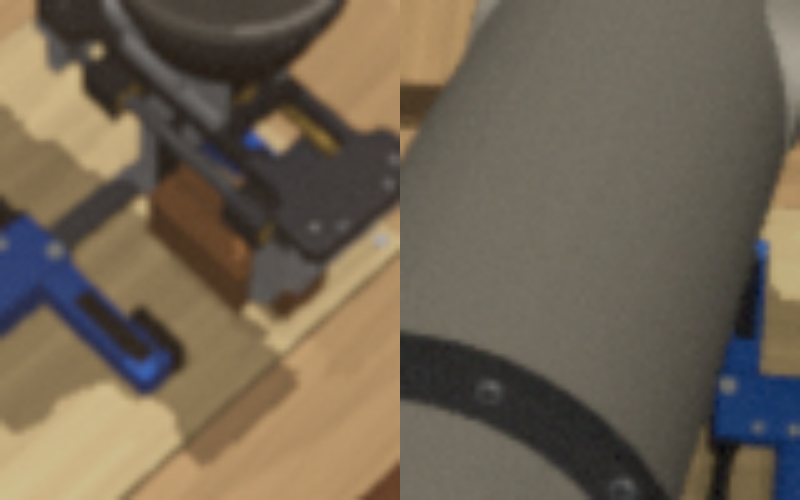

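Request:
carry_out(
  moves=[
    {"linear": [-0.005, 0, 0.01], "turn": 0},
    {"linear": [0, 0, 0.015], "turn": 0},
    {"linear": [0, 0, 0.015], "turn": 0},
    {"linear": [0, 0, 0.005], "turn": 0},
    {"linear": [0, 0, 0], "turn": 0},
  ],
)

```text
time_s: 10.2
ee_pos: [0.6087, 0.0244, 0.2295]
orientation: [-0.0, 0.739, 0.673, -0.001]
contact_force: [-0.4, -0.5, 0.2]
finger_gap: 0.0662
gripper_force: 20.0
```

```bash
python3 go.py .609 .0245 .223 -.095
```

```text
t 10.2 pos [0.6087 0.0244 0.2295] yaw -0.093 j [-0.66  0.64  0.7   1.92 -0.57  0.79  0.26] F [-0.4 -0.5  0.2]
tool shift 0.0002 0.0003 0.0065 turn 0.002
```

Request:
carry_out(
  moves=[
    {"linear": [0, 0, 0.003], "turn": 0},
    {"linear": [0, 0, 0.003], "turn": 0},
    {"linear": [0, 0, 0], "turn": 0},
    {"linear": [0, 0, 0], "turn": 0},
  ],
)

```text
time_s: 10.6
ee_pos: [0.6091, 0.0244, 0.2249]
orientation: [0.0, 0.739, 0.673, 0.0]
contact_force: [-0.2, -0.8, -0.8]
finger_gap: 0.0661
gripper_force: 20.0
```

Request:
carry_out(
  moves=[
    {"linear": [0, 0, 0], "turn": 0},
    {"linear": [0, 0, 0], "turn": 0},
    {"linear": [0, 0, 0], "turn": 0},
    {"linear": [0, 0, 0], "turn": 0},
    {"linear": [0, 0, 0], "turn": 0},
  ],
  gripper=0.09,
)

```text
time_s: 11.1
ee_pos: [0.6091, 0.0244, 0.2247]
orientation: [0.0, 0.739, 0.673, -0.0]
contact_force: [-0.2, -0.1, 0.0]
finger_gap: 0.0898
gripper_force: 0.0
```

Request:
carry_out(
  moves=[
    {"linear": [0, 0, -0.02], "turn": 0},
    {"linear": [0, 0, -0.03], "turn": 0},
    {"linear": [0, 0, -0.03], "turn": 0},
    {"linear": [0, 0, -0.03], "turn": 0},
    {"linear": [0, -0.03, 0], "turn": 0},
    {"linear": [0, -0.03, 0], "turn": 0},
    {"linear": [0, -0.03, 0], "turn": 0},
    {"linear": [0, -0.03, 0], "turn": 0},
    {"linear": [0, -0.03, 0], "turn": 0},
  ],
)

```text
time_s: 12.0
ee_pos: [0.4585, 0.0383, 0.3345]
orientation: [-0.0, 0.739, 0.673, -0.0]
contact_force: [-0.4, -0.5, 1.0]
finger_gap: 0.0903
gripper_force: 0.0
```

```bash
python3 - <<'E'
from h import *
for c in C: cv2.imwrite(f"pics/{c}3.png",manip.capture(c)[:,:,::-1])
ims={c:cv2.imread(f"pics/{c}3.png") for c in C}
u=proj("scene",[[.56,.04,.05]])[0].astype(int);v=proj("top",[[.56,.04,.05]])[0].astype(int);s=ims["scene"];t=ims["top"]
f=lambda im,x,y:cv2.resize(im[y:y+100,x:x+80],None,fx=5,fy=5)
cv2.imwrite("pics/g3.png",np.hstack([f(s,u[0]-40,u[1]-50),f(t,v[0]-40,v[1]-50)])); print(u,v)
E
python3 go.py .4547 -.03 .325 1.4955
```

```text
[244 196] [265 184]
t 12.1 pos [0.4567 0.0383 0.3343] yaw -0.093 j [-1.05  0.23  0.95  2.18 -0.25  0.84 -0.03] F [-0.2 -0.6  1.1]
tool shift -0.0682 0.0043 0.0093 turn -1.588
```

View pics/g3.png

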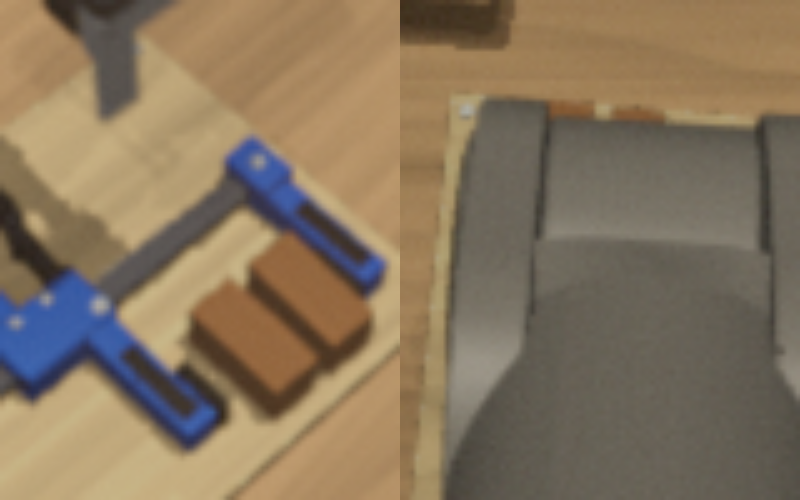

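```bash
cat > two.py <<'E'
from h import *
cl=np.array([.536,.0861,-1.6461])
def two(im,a0,b0,c="scene"):
    B=box(.03,.066,.012,.048); uv=proj(c,T(cl,[.035,.0775,.03]))[0]
    h=cv2.cvtColor(im,cv2.COLOR_BGR2HSV).astype(int)
    m=((h[...,0]>=7)&(h[...,0]<=17)&(h[...,1]>=128)&(h[...,2]>40)).astype(float)
    w=np.zeros_like(m); u,v=np.round(uv).astype(int); w[v-26:v+26,u-30:u+30]=1; m*=w
    loc=lambda p:np.r_[T(cl,[p[0],p[1],0])[0,:2],cl[2]+p[2]]
    S=np.array([.01,.01,.1]*2)
    f=lambda q:(w*(np.maximum(sil(c,loc((q*S)[:3]),B,m.shape),sil(c,loc((q*S)[3:]),B,m.shape))-m)**2).sum()
    x0=np.r_[a0,b0]/S
    r=minimize(f,x0,method="Nelder-Mead",options=dict(initial_simplex=np.vstack([x0]+[x0+np.eye(6)[i]*.4 for i in range(6)]),maxiter=500))
    return r.x*S,r.fun,m.sum()
if __name__=="__main__":
    r=two(cv2.imread("pics/scene3.png"),[.017,.0775,-.04],[.056,.0775,-.02]); print(r[0].round(4),r[1:])
E
python3 two.py
```

```text
[ 0.0182  0.077  -0.0133  0.0534  0.0769 -0.0105] (np.float64(79.74283737024221), np.float64(739.0))
```

Request:
carry_out(
  moves=[
    {"linear": [-0.008, 0, 0], "turn": 0},
    {"linear": [0, 0, 0], "turn": -0.14},
    {"linear": [0, 0, 0], "turn": -0.14},
    {"linear": [0, 0, 0], "turn": -0.14},
    {"linear": [0, 0, 0], "turn": -0.14},
    {"linear": [0, 0, 0], "turn": -0.14},
    {"linear": [0, 0, 0], "turn": -0.14},
    {"linear": [0, 0, 0], "turn": -0.14},
    {"linear": [0, 0, 0], "turn": -0.14},
    {"linear": [0, 0, 0], "turn": -0.14},
  ],
  gripper=0.094,
)

```text
time_s: 13.1
ee_pos: [0.4598, 0.0295, 0.3347]
orientation: [0.0, 0.198, 0.98, -0.0]
contact_force: [-0.1, 0.4, -0.7]
finger_gap: 0.0943
gripper_force: 0.0
```

Request:
carry_out(
  moves=[
    {"linear": [0, 0, 0], "turn": -0.11},
    {"linear": [0, 0, 0], "turn": -0.11},
    {"linear": [0, 0, 0], "turn": -0.108},
    {"linear": [0, -0.02, 0], "turn": 0},
    {"linear": [0, -0.02, 0], "turn": 0},
    {"linear": [0, -0.015, 0], "turn": 0},
    {"linear": [0, 0, 0], "turn": 0},
  ],
)

```text
time_s: 13.8
ee_pos: [0.4552, -0.0269, 0.3348]
orientation: [0.0, 0.04, 0.999, -0.0]
contact_force: [0.8, -0.3, 0.2]
finger_gap: 0.0942
gripper_force: 0.0
```

```bash
python3 go.py .4523 -.0266 .215 1.4955;  python3 - <<'E'
from h import *
for c in C: cv2.imwrite(f"pics/{c}4.png",manip.capture(c)[:,:,::-1])
s=cv2.imread("pics/scene4.png")
u=proj("scene",[[.50,0,.05]])[0].astype(int)
cv2.imwrite("pics/g4.png",cv2.resize(s[u[1]-60:u[1]+60,u[0]-80:u[0]+80],None,fx=5,fy=5)); print(u)
for q in ("trigger_grip","handle_grip"): print(q,[(round(d['score'],2),d['location'].round(3) if hasattr(d['location'],'round') else d['location']) for d in manip.boxes_of("scene",q)][:2])
E
```

```text
t 13.8 pos [ 0.4552 -0.0269  0.3348] yaw 1.491 j [-0.68  0.17  0.67  2.18 -0.14  0.83  1.57] F [ 0.8 -0.3  0.2]
tool shift 0.0029 0.0001 0.1198 turn -0.004
[216 192]
trigger_grip [(0.43, [0.471, -0.0097, 0.0401])]
handle_grip [(0.74, [0.5282, -0.0386, 0.0358])]
```

View pics/g4.png

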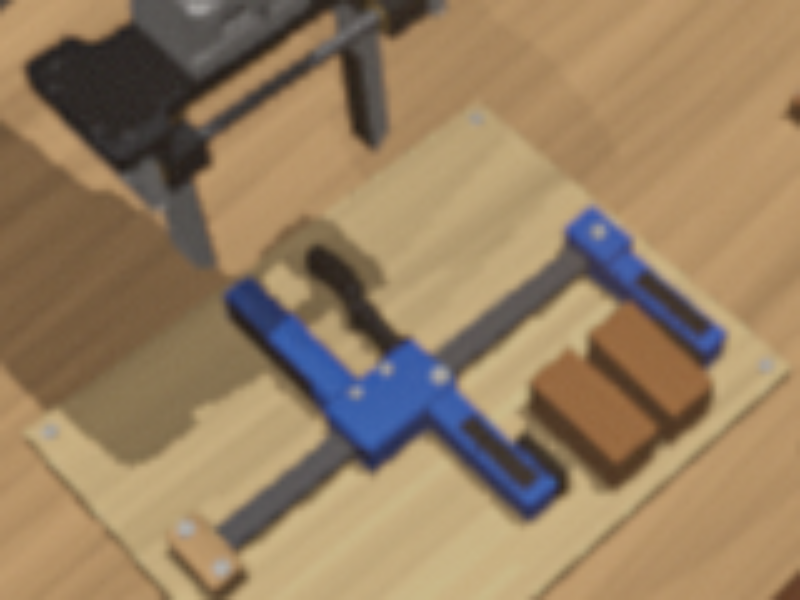

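```bash
python3 - <<'E'
from h import *
cl=np.array([.536,.0861,-1.6461]); u=np.array([216,192])
cr=lambda P:((proj("scene",P)-(u-[80,60])+.5)*5-.5).round()
for J in (.082,.0866): print(J,"tip back/front",cr(T(cl,[[J+.064,-.109,.041],[J+.042,-.109,.041]])).tolist(),"jawpad face top",cr(T(cl,[[J,.095,.040],[J,.061,.040]])).tolist(),"trig",cr(T(cl,[[J,-.075,.038]])).tolist())
E
```

```text
0.082 tip back/front [[225.0, 286.0], [258.0, 262.0]] jawpad face top [[582.0, 461.0], [535.0, 418.0]] trig [[360.0, 258.0]]
0.0866 tip back/front [[218.0, 291.0], [251.0, 267.0]] jawpad face top [[575.0, 467.0], [528.0, 423.0]] trig [[353.0, 263.0]]
```

Request:
carry_out(
  moves=[
    {"linear": [0.003, 0, 0.03], "turn": 0},
    {"linear": [0, 0, 0.03], "turn": 0},
    {"linear": [0, 0, 0.025], "turn": 0},
    {"linear": [0, 0, 0.02], "turn": 0},
    {"linear": [0, 0, 0.01], "turn": 0},
    {"linear": [0, 0, 0.004], "turn": 0},
    {"linear": [0, 0, 0], "turn": 0},
  ],
)

```text
time_s: 14.7
ee_pos: [0.452, -0.0241, 0.2158]
orientation: [-0.0, 0.038, 0.999, -0.0]
contact_force: [1.0, 0.1, -0.2]
finger_gap: 0.0937
gripper_force: 0.0
```

```bash
python3 go.py .4523 -.0266 .215 1.4955
```

```text
t 14.7 pos [ 0.452  -0.0241  0.2158] yaw 1.495 j [-0.53  0.4   0.53  2.27 -0.39  0.56  1.79] F [ 1.   0.1 -0.2]
tool shift -0.0005 -0.0025 0.0008 turn -0.0
```

Request:
carry_out(
  moves=[
    {"linear": [0, 0.004, 0], "turn": 0},
    {"linear": [0, 0.004, 0], "turn": 0},
    {"linear": [0, 0.004, 0], "turn": 0},
    {"linear": [0, 0.003, 0], "turn": 0},
    {"linear": [0, 0.003, 0], "turn": 0},
    {"linear": [0, 0.003, 0], "turn": 0},
  ],
)

```text
time_s: 15.3
ee_pos: [0.4536, -0.0035, 0.2161]
orientation: [0.0, 0.038, 0.999, -0.0]
contact_force: [-0.2, -6.7, 3.4]
finger_gap: 0.0944
gripper_force: 3.1
```

Request:
carry_out(
  moves=[
    {"linear": [0, 0.003, 0], "turn": 0},
    {"linear": [0, 0.003, 0], "turn": 0},
    {"linear": [0, 0.003, 0], "turn": 0},
  ],
)

```text
time_s: 15.6
ee_pos: [0.4543, 0.0055, 0.216]
orientation: [0.0, 0.038, 0.999, -0.0]
contact_force: [0.0, -6.6, 3.4]
finger_gap: 0.0939
gripper_force: 3.2
```

Request:
carry_out(
  moves=[
    {"linear": [0, 0.003, 0], "turn": 0},
    {"linear": [0, 0.002, 0], "turn": 0},
  ],
)

```text
time_s: 15.8
ee_pos: [0.4547, 0.0105, 0.216]
orientation: [0.001, 0.038, 0.999, -0.0]
contact_force: [0.6, -5.4, 3.6]
finger_gap: 0.094
gripper_force: 2.6
```

Request:
carry_out(
  moves=[
    {"linear": [0, 0.0015, 0], "turn": 0},
    {"linear": [0, 0.0015, 0], "turn": 0},
  ],
)

```text
time_s: 16.0
ee_pos: [0.4549, 0.0134, 0.216]
orientation: [0.001, 0.038, 0.999, -0.0]
contact_force: [0.1, -6.3, 3.0]
finger_gap: 0.0938
gripper_force: 2.7
```

Request:
carry_out(
  moves=[
    {"linear": [0, 0.001, 0], "turn": 0},
    {"linear": [0, 0.001, 0], "turn": 0},
  ],
)

```text
time_s: 16.2
ee_pos: [0.4551, 0.0153, 0.216]
orientation: [0.001, 0.038, 0.999, -0.0]
contact_force: [1.1, -6.0, 3.6]
finger_gap: 0.0941
gripper_force: 2.9
```

Request:
carry_out(
  moves=[
    {"linear": [0, 0.001, 0], "turn": 0},
    {"linear": [0, 0.001, 0], "turn": 0},
  ],
)

```text
time_s: 16.4
ee_pos: [0.4552, 0.0173, 0.216]
orientation: [0.001, 0.038, 0.999, -0.0]
contact_force: [0.5, -9.6, 3.7]
finger_gap: 0.0939
gripper_force: 4.6
```

Request:
carry_out(
  moves=[
    {"linear": [0, 0.001, 0], "turn": 0},
    {"linear": [0, 0.001, 0], "turn": 0},
  ],
)

```text
time_s: 16.6
ee_pos: [0.4553, 0.0184, 0.216]
orientation: [0.001, 0.039, 0.999, -0.001]
contact_force: [0.7, -16.2, 2.9]
finger_gap: 0.0939
gripper_force: 8.4
```

Request:
carry_out(
  moves=[
    {"linear": [0, -0.008, 0], "turn": 0},
    {"linear": [0, -0.008, 0], "turn": 0},
    {"linear": [0, -0.008, 0], "turn": 0},
    {"linear": [0, 0, 0], "turn": 0},
  ],
)

```text
time_s: 17.0
ee_pos: [0.4532, -0.0053, 0.2158]
orientation: [0.0, 0.039, 0.999, -0.0]
contact_force: [-0.4, 0.2, 0.2]
finger_gap: 0.0944
gripper_force: 0.0
```

```bash
python3 go.py .4535 -.005 .216 1.4955;  python3 - <<'E'
from h import *
s=manip.capture("scene")[:,:,::-1]; cv2.imwrite("pics/scene5.png",s)
u=proj("scene",[[.54,0.03,.05]])[0].astype(int)
cv2.imwrite("pics/g5.png",cv2.resize(s[u[1]-60:u[1]+60,u[0]-80:u[0]+80],None,fx=5,fy=5)); print(u)
from two import two
r=two(s,[.016,.0775,-.0],[.046,.0775,-.0]); print(r[0].round(4),r[1:])
E
```

```text
t 17.0 pos [ 0.4532 -0.0053  0.2158] yaw 1.493 j [-0.58  0.4   0.53  2.27 -0.39  0.56  1.75] F [-0.4  0.2  0.2]
tool shift -0.0003 0.0004 -0.0002 turn -0.002
[235 194]
[0.0164 0.076  0.0427 0.0339 0.0766 0.0266] (np.float64(70.76739715494041), np.float64(612.0))
```

View pics/g5.png

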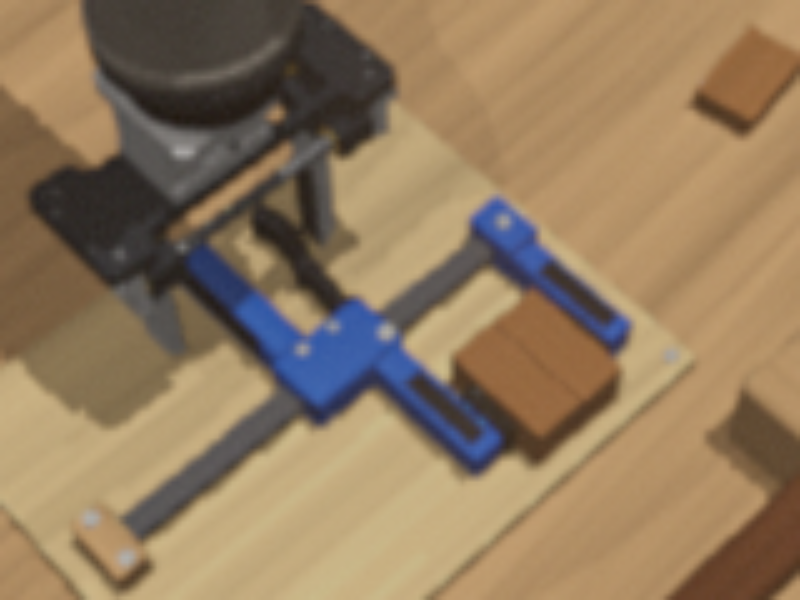

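Request:
carry_out(
  moves=[
    {"linear": [0, 0, 0], "turn": 0},
    {"linear": [0, 0, 0], "turn": 0},
    {"linear": [0, 0, 0], "turn": 0},
    {"linear": [0, 0, 0], "turn": 0},
    {"linear": [0, 0, 0], "turn": 0},
    {"linear": [0, 0, 0], "turn": 0},
  ],
  gripper=0.03,
  newtons=20,
)

```text
time_s: 17.65
ee_pos: [0.4529, -0.0031, 0.2155]
orientation: [-0.001, 0.037, 0.999, 0.001]
contact_force: [-3.9, 10.4, 2.3]
finger_gap: 0.0496
gripper_force: 7.7
```

Request:
carry_out(
  moves=[
    {"linear": [0, 0, 0], "turn": 0},
    {"linear": [0, 0, 0], "turn": 0},
    {"linear": [0, 0, 0], "turn": 0},
  ],
)

```text
time_s: 17.95
ee_pos: [0.4528, -0.0047, 0.2155]
orientation: [-0.001, 0.038, 0.999, -0.0]
contact_force: [-2.8, -3.4, 1.1]
finger_gap: 0.0413
gripper_force: 20.0
```

Request:
carry_out(
  moves=[
    {"linear": [0, 0, 0], "turn": 0},
    {"linear": [0, 0, 0], "turn": 0},
    {"linear": [0, 0, 0], "turn": 0},
    {"linear": [0, 0, 0], "turn": 0},
  ],
  gripper=0.085,
)

```text
time_s: 18.35
ee_pos: [0.4535, -0.0042, 0.2158]
orientation: [0.0, 0.038, 0.999, -0.0]
contact_force: [-0.1, 1.3, -1.1]
finger_gap: 0.0693
gripper_force: 0.5
```

Request:
carry_out(
  moves=[
    {"linear": [0, 0.002, 0], "turn": 0},
    {"linear": [0, 0, 0], "turn": 0},
    {"linear": [0, 0, 0], "turn": 0},
    {"linear": [0, 0, 0], "turn": 0},
    {"linear": [0, 0, 0], "turn": 0},
    {"linear": [0, 0, 0], "turn": 0},
    {"linear": [0, 0, 0], "turn": 0},
    {"linear": [0, 0, 0], "turn": 0},
    {"linear": [0, 0, 0], "turn": 0},
  ],
  gripper=0.03,
)

```text
time_s: 19.25
ee_pos: [0.4534, -0.0036, 0.2157]
orientation: [0.0, 0.039, 0.999, -0.001]
contact_force: [1.4, -8.2, -1.7]
finger_gap: 0.0413
gripper_force: 20.0
```

Request:
carry_out(
  moves=[
    {"linear": [0, 0, 0], "turn": 0},
    {"linear": [0, 0, 0], "turn": 0},
    {"linear": [0, 0, 0], "turn": 0},
    {"linear": [0, 0, 0], "turn": 0},
  ],
  gripper=0.085,
)

```text
time_s: 19.65
ee_pos: [0.4535, -0.0023, 0.2157]
orientation: [0.0, 0.038, 0.999, -0.0]
contact_force: [1.1, 0.2, -1.2]
finger_gap: 0.0697
gripper_force: 0.5
```

Request:
carry_out(
  moves=[
    {"linear": [0, 0, 0], "turn": 0},
    {"linear": [0, 0, 0], "turn": 0},
    {"linear": [0, 0, 0], "turn": 0},
    {"linear": [0, 0, 0], "turn": 0},
    {"linear": [0, 0, 0], "turn": 0},
    {"linear": [0, 0, 0], "turn": 0},
    {"linear": [0, 0, 0], "turn": 0},
    {"linear": [0, 0, 0], "turn": 0},
    {"linear": [0, 0, 0], "turn": 0},
  ],
  gripper=0.03,
  newtons=22,
)

```text
time_s: 20.55
ee_pos: [0.4534, -0.003, 0.2157]
orientation: [0.0, 0.038, 0.999, -0.0]
contact_force: [0.1, -4.5, -0.5]
finger_gap: 0.0413
gripper_force: 22.0
```

Request:
carry_out(
  moves=[
    {"linear": [0, 0, 0], "turn": 0},
    {"linear": [0, 0, 0], "turn": 0},
    {"linear": [0, 0, 0], "turn": 0},
    {"linear": [0, 0, 0], "turn": 0},
  ],
  gripper=0.085,
)

```text
time_s: 20.95
ee_pos: [0.4534, -0.0022, 0.2157]
orientation: [-0.0, 0.038, 0.999, 0.0]
contact_force: [1.2, 0.0, -0.2]
finger_gap: 0.0697
gripper_force: 0.5
```

Request:
carry_out(
  moves=[
    {"linear": [0, 0, 0], "turn": 0},
    {"linear": [0, 0, 0], "turn": 0},
    {"linear": [0, 0, 0], "turn": 0},
    {"linear": [0, 0, 0], "turn": 0},
    {"linear": [0, 0, 0], "turn": 0},
    {"linear": [0, 0, 0], "turn": 0},
    {"linear": [0, 0, 0], "turn": 0},
    {"linear": [0, 0, 0], "turn": 0},
    {"linear": [0, 0, 0], "turn": 0},
  ],
  gripper=0.03,
  newtons=22,
)

```text
time_s: 21.85
ee_pos: [0.4535, -0.0023, 0.2157]
orientation: [0.0, 0.038, 0.999, -0.0]
contact_force: [1.2, 2.2, -4.1]
finger_gap: 0.0412
gripper_force: 22.0
```

Request:
carry_out(
  moves=[
    {"linear": [0, 0, 0], "turn": 0},
    {"linear": [0, 0, 0], "turn": 0},
    {"linear": [0, 0, 0], "turn": 0},
    {"linear": [0, 0, 0], "turn": 0},
  ],
  gripper=0.085,
)

```text
time_s: 22.25
ee_pos: [0.4534, -0.0023, 0.2157]
orientation: [-0.0, 0.038, 0.999, -0.0]
contact_force: [-0.0, 0.9, -1.4]
finger_gap: 0.0697
gripper_force: 0.5
```

Request:
carry_out(
  moves=[
    {"linear": [0, 0.001, 0], "turn": 0},
    {"linear": [0, 0, 0], "turn": 0},
    {"linear": [0, 0, 0], "turn": 0},
    {"linear": [0, 0, 0], "turn": 0},
    {"linear": [0, 0, 0], "turn": 0},
    {"linear": [0, 0, 0], "turn": 0},
    {"linear": [0, 0, 0], "turn": 0},
    {"linear": [0, 0, 0], "turn": 0},
    {"linear": [0, 0, 0], "turn": 0},
  ],
  gripper=0.03,
  newtons=22,
)

```text
time_s: 23.15
ee_pos: [0.4534, -0.002, 0.2156]
orientation: [-0.0, 0.039, 0.999, -0.0]
contact_force: [0.1, -6.6, -1.6]
finger_gap: 0.0415
gripper_force: 22.0
```

Request:
carry_out(
  moves=[
    {"linear": [0, 0, 0], "turn": 0},
    {"linear": [0, 0, 0], "turn": 0},
    {"linear": [0, 0, 0], "turn": 0},
    {"linear": [0, 0, 0], "turn": 0},
    {"linear": [0, 0, 0], "turn": 0},
    {"linear": [0, 0, 0], "turn": 0},
    {"linear": [0, 0, 0], "turn": 0},
  ],
  gripper=0.094,
)

```text
time_s: 23.85
ee_pos: [0.4535, -0.0014, 0.2157]
orientation: [0.0, 0.038, 0.999, -0.0]
contact_force: [-0.6, -0.4, 0.2]
finger_gap: 0.093
gripper_force: 0.0
```

Request:
carry_out(
  moves=[
    {"linear": [0, 0, 0], "turn": 0},
    {"linear": [0, 0, 0], "turn": 0},
    {"linear": [0, 0, 0], "turn": 0},
    {"linear": [0, 0, 0], "turn": 0},
    {"linear": [0, 0, 0], "turn": 0},
    {"linear": [0, 0, 0], "turn": 0},
    {"linear": [0, 0, 0], "turn": 0},
    {"linear": [0, 0, 0], "turn": 0},
    {"linear": [0, 0, 0], "turn": 0},
    {"linear": [0, 0, 0], "turn": 0},
  ],
  gripper=0.03,
  newtons=22,
)

```text
time_s: 24.85
ee_pos: [0.4533, -0.0014, 0.2156]
orientation: [-0.0, 0.038, 0.999, -0.0]
contact_force: [-3.6, 1.7, -1.1]
finger_gap: 0.0415
gripper_force: 22.0
```

Request:
carry_out(
  moves=[
    {"linear": [0, 0.001, 0], "turn": 0},
    {"linear": [0, 0, 0], "turn": 0},
    {"linear": [0, 0, 0], "turn": 0},
    {"linear": [0, 0, 0], "turn": 0},
    {"linear": [0, 0, 0], "turn": 0},
    {"linear": [0, 0, 0], "turn": 0},
    {"linear": [0, 0, 0], "turn": 0},
  ],
  gripper=0.094,
)

```text
time_s: 25.55
ee_pos: [0.4538, -0.0005, 0.2158]
orientation: [0.0, 0.038, 0.999, -0.0]
contact_force: [-0.1, 0.4, -0.3]
finger_gap: 0.0927
gripper_force: 0.0
```

Request:
carry_out(
  moves=[
    {"linear": [0, 0, 0], "turn": 0},
    {"linear": [0, 0, 0], "turn": 0},
    {"linear": [0, 0, 0], "turn": 0},
    {"linear": [0, 0, 0], "turn": 0},
    {"linear": [0, 0, 0], "turn": 0},
    {"linear": [0, 0, 0], "turn": 0},
    {"linear": [0, 0, 0], "turn": 0},
    {"linear": [0, 0, 0], "turn": 0},
    {"linear": [0, 0, 0], "turn": 0},
    {"linear": [0, 0, 0], "turn": 0},
  ],
  gripper=0.03,
  newtons=22,
)

```text
time_s: 26.55
ee_pos: [0.4533, -0.0003, 0.2156]
orientation: [-0.0, 0.038, 0.999, 0.0]
contact_force: [-3.4, 4.3, -0.3]
finger_gap: 0.0423
gripper_force: 22.0
```

Request:
carry_out(
  moves=[
    {"linear": [0, 0.001, 0], "turn": 0},
    {"linear": [0, 0, 0], "turn": 0},
    {"linear": [0, 0, 0], "turn": 0},
    {"linear": [0, 0, 0], "turn": 0},
    {"linear": [0, 0, 0], "turn": 0},
    {"linear": [0, 0, 0], "turn": 0},
    {"linear": [0, 0, 0], "turn": 0},
  ],
  gripper=0.094,
)

```text
time_s: 27.25
ee_pos: [0.4538, 0.0005, 0.2157]
orientation: [0.0, 0.038, 0.999, -0.0]
contact_force: [0.7, -0.4, 1.2]
finger_gap: 0.0931
gripper_force: 0.0
```

Request:
carry_out(
  moves=[
    {"linear": [0, 0, 0], "turn": 0},
    {"linear": [0, 0, 0], "turn": 0},
    {"linear": [0, 0, 0], "turn": 0},
    {"linear": [0, 0, 0], "turn": 0},
    {"linear": [0, 0, 0], "turn": 0},
    {"linear": [0, 0, 0], "turn": 0},
    {"linear": [0, 0, 0], "turn": 0},
    {"linear": [0, 0, 0], "turn": 0},
    {"linear": [0, 0, 0], "turn": 0},
    {"linear": [0, 0, 0], "turn": 0},
  ],
  gripper=0.03,
  newtons=22,
)

```text
time_s: 28.25
ee_pos: [0.4534, 0.001, 0.2156]
orientation: [-0.0, 0.038, 0.999, 0.0]
contact_force: [-3.4, 4.7, 0.6]
finger_gap: 0.0442
gripper_force: 22.0
```

Stalling earlier each time (42.3, 44.2 mm); continue until it repeats at 45 to 46 mm.

Request:
carry_out(
  moves=[
    {"linear": [0, 0.001, 0], "turn": 0},
    {"linear": [0, 0, 0], "turn": 0},
    {"linear": [0, 0, 0], "turn": 0},
    {"linear": [0, 0, 0], "turn": 0},
    {"linear": [0, 0, 0], "turn": 0},
    {"linear": [0, 0, 0], "turn": 0},
    {"linear": [0, 0, 0], "turn": 0},
  ],
  gripper=0.094,
)

```text
time_s: 28.95
ee_pos: [0.4539, 0.0014, 0.2157]
orientation: [0.0, 0.038, 0.999, -0.0]
contact_force: [-0.8, 0.0, -0.6]
finger_gap: 0.0934
gripper_force: 0.0
```

Request:
carry_out(
  moves=[
    {"linear": [0, 0, 0], "turn": 0},
    {"linear": [0, 0, 0], "turn": 0},
    {"linear": [0, 0, 0], "turn": 0},
    {"linear": [0, 0, 0], "turn": 0},
    {"linear": [0, 0, 0], "turn": 0},
    {"linear": [0, 0, 0], "turn": 0},
    {"linear": [0, 0, 0], "turn": 0},
    {"linear": [0, 0, 0], "turn": 0},
    {"linear": [0, 0, 0], "turn": 0},
    {"linear": [0, 0, 0], "turn": 0},
  ],
  gripper=0.03,
  newtons=22,
)

```text
time_s: 29.95
ee_pos: [0.4534, 0.0016, 0.2156]
orientation: [-0.001, 0.038, 0.999, -0.0]
contact_force: [-5.3, 0.7, 1.6]
finger_gap: 0.0458
gripper_force: 22.0
```

Request:
carry_out(
  moves=[
    {"linear": [0, 0.0005, 0], "turn": 0},
    {"linear": [0, 0, 0], "turn": 0},
    {"linear": [0, 0, 0], "turn": 0},
    {"linear": [0, 0, 0], "turn": 0},
    {"linear": [0, 0, 0], "turn": 0},
    {"linear": [0, 0, 0], "turn": 0},
    {"linear": [0, 0, 0], "turn": 0},
  ],
  gripper=0.094,
)

```text
time_s: 30.65
ee_pos: [0.454, 0.002, 0.2158]
orientation: [0.0, 0.038, 0.999, -0.0]
contact_force: [-1.0, -0.1, -0.4]
finger_gap: 0.0938
gripper_force: 0.0
```

Request:
carry_out(
  moves=[
    {"linear": [0, 0, 0], "turn": 0},
    {"linear": [0, 0, 0], "turn": 0},
    {"linear": [0, 0, 0], "turn": 0},
    {"linear": [0, 0, 0], "turn": 0},
    {"linear": [0, 0, 0], "turn": 0},
    {"linear": [0, 0, 0], "turn": 0},
    {"linear": [0, 0, 0], "turn": 0},
    {"linear": [0, 0, 0], "turn": 0},
    {"linear": [0, 0, 0], "turn": 0},
    {"linear": [0, 0, 0], "turn": 0},
  ],
  gripper=0.03,
  newtons=22,
)

```text
time_s: 31.65
ee_pos: [0.4534, 0.0019, 0.2155]
orientation: [-0.001, 0.038, 0.999, -0.0]
contact_force: [-5.2, -1.8, 1.8]
finger_gap: 0.0464
gripper_force: 22.0
```

Request:
carry_out(
  moves=[
    {"linear": [0, 0, 0], "turn": 0},
    {"linear": [0, 0, 0], "turn": 0},
    {"linear": [0, 0, 0], "turn": 0},
    {"linear": [0, 0, 0], "turn": 0},
    {"linear": [0, 0, 0], "turn": 0},
    {"linear": [0, 0, 0], "turn": 0},
    {"linear": [0, 0, 0], "turn": 0},
  ],
  gripper=0.094,
)

```text
time_s: 32.35
ee_pos: [0.4539, 0.0021, 0.2157]
orientation: [0.0, 0.038, 0.999, -0.0]
contact_force: [0.5, -0.1, -0.4]
finger_gap: 0.0937
gripper_force: 0.0
```

Request:
carry_out(
  moves=[
    {"linear": [0, 0, 0], "turn": 0},
    {"linear": [0, 0, 0], "turn": 0},
    {"linear": [0, 0, 0], "turn": 0},
    {"linear": [0, 0, 0], "turn": 0},
    {"linear": [0, 0, 0], "turn": 0},
    {"linear": [0, 0, 0], "turn": 0},
    {"linear": [0, 0, 0], "turn": 0},
    {"linear": [0, 0, 0], "turn": 0},
    {"linear": [0, 0, 0], "turn": 0},
    {"linear": [0, 0, 0], "turn": 0},
  ],
  gripper=0.03,
  newtons=22,
)

```text
time_s: 33.35
ee_pos: [0.4534, 0.002, 0.2155]
orientation: [-0.001, 0.038, 0.999, -0.0]
contact_force: [-5.2, -1.7, 2.0]
finger_gap: 0.0463
gripper_force: 22.0
```

Request:
carry_out(
  moves=[
    {"linear": [0, 0, 0], "turn": 0},
    {"linear": [0, 0, 0], "turn": 0},
    {"linear": [0, 0, 0], "turn": 0},
    {"linear": [0, 0, 0], "turn": 0},
    {"linear": [0, 0, 0], "turn": 0},
    {"linear": [0, 0, 0], "turn": 0},
    {"linear": [0, 0, 0], "turn": 0},
    {"linear": [0, 0, 0], "turn": 0},
  ],
  gripper=0.094,
)

```text
time_s: 34.15
ee_pos: [0.4539, 0.0021, 0.2157]
orientation: [0.0, 0.038, 0.999, -0.0]
contact_force: [-0.6, -0.6, -0.2]
finger_gap: 0.0936
gripper_force: 0.0
```

Request:
carry_out(
  moves=[
    {"linear": [0, 0.001, -0.01], "turn": 0},
    {"linear": [0, 0, -0.02], "turn": 0},
    {"linear": [0, 0, -0.03], "turn": 0},
    {"linear": [0, 0, -0.03], "turn": 0},
    {"linear": [0, 0, -0.03], "turn": 0},
    {"linear": [0, 0, -0.03], "turn": 0},
    {"linear": [0, 0, 0], "turn": 0},
    {"linear": [0, 0, 0], "turn": 0},
  ],
)

```text
time_s: 34.95
ee_pos: [0.4538, 0.0033, 0.3663]
orientation: [0.001, 0.038, 0.999, 0.001]
contact_force: [-0.3, 0.9, -0.6]
finger_gap: 0.0939
gripper_force: 0.0
```

```bash
python3 - <<'E'
from h import *
s=manip.capture("scene")[:,:,::-1]
u=proj("scene",[[.54,0.03,.05]])[0].astype(int)
cv2.imwrite("pics/g6.png",cv2.resize(s[u[1]-60:u[1]+60,u[0]-80:u[0]+80],None,fx=5,fy=5)); print(manip.get_obs()["time_s"])
E
```

```text
35.0
```

View pics/g6.png

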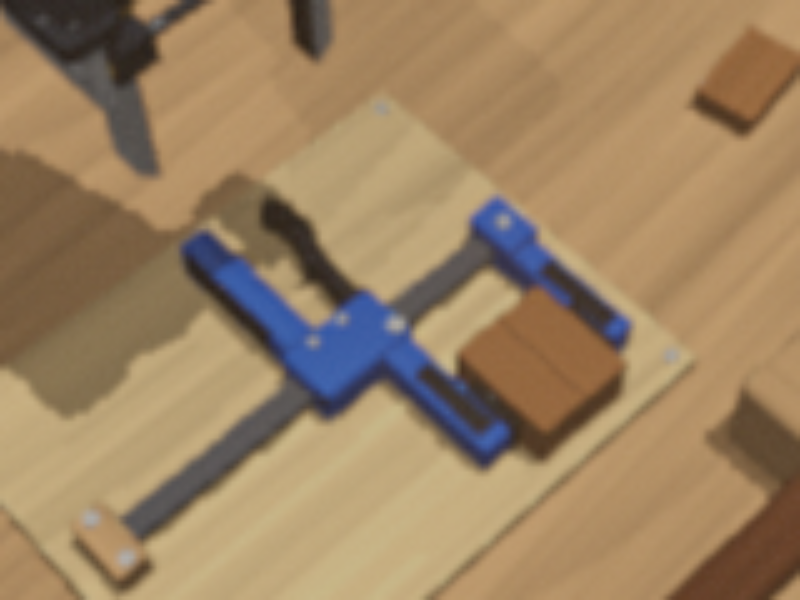

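The picture shows the two halves gripped face to face and level around (540,370), the trigger let go at (300,245), and the gripper well clear. I'm handing in.

```bash
python3 -c "
from workcell import manip
print(manip.job_done())"
```

```text
the job is handed in; nothing more can be done
None
```

I handed the job in at about 35 s: the two halves stand face to face and look level in the clamp. The last 22 N squeezes stalled at about 46 mm (by the task's figures roughly 58 N held, not measured directly), the trigger is let go and the gripper is clear; the hand-in returned no verdict.

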